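# Set the belt speed and hold the sander's dead-man lever at run

## Task

Get the belt sander running: slide the black speed grip along its track until its white line is level with the orange pointer, then press the dead-man lever down until its pin stands in the green band and keep it there. Never let the lever go into the red, which trips the machine, leave the speed where you set it, and do not disturb the other things on the bench. Finish while still holding the lever in the green: do not let go.

Things in the scene. Friction and masses are not known exactly. Their poses are not given: they have to be found in the camera images.
- console: Grey speed-control box fixed to the bench, 120 (its x) x 240 (its y) x 50 mm high; origin at the centre of its underside, so at bench height. An aluminium track 36 mm wide and 190 mm long lies along its y axis on the centre of its top, its upper face 60 mm above the bench. Its yaw differs from run to run.
- grip_top (a point): Centre of the top face of the slider grip on that track: a black block with a white centre line, 28 mm along the console's x, 20 mm along the console's y, 40 mm tall; its top is 100 mm above the bench. Slides along the console's y axis only, with about 2 N of friction, and stays where it is left.
- speed (a joint): Position of the slider grip, m: 0 at the -y end of the track, 0.14 at the +y end (console axes); growing value = grip moving to the console's +y. The grip's y in the console's frame is this value minus 0.07.
- pointer: Orange pointer fixed on the console's top on its +x side, beside the track, with its axes parallel to the console's. Body 26 x 12 mm, 10 mm high, and a small tip towards the track; origin at the centre line, on the console's top (50 mm above the bench). Its y along the track is the wanted place of the grip's centre line. It always stands to the +y of where the grip starts.
- deadman_base: Dead-man lever stand fixed to the bench: dark steel base plate 240 (its x) x 130 (its y) x 20 mm, origin at the centre of its underside at bench height. Two yellow cheeks (top 95 mm above the bench) hold the hinge at its x = +70 mm, 75 mm above the bench, axis along its y. The lever runs from the hinge towards its -x. At its x = -60 mm, y = +47 mm stands a 16 x 12 mm upright post, 113 mm high, painted white (top), green (middle) and red (bottom).
- pad_top (a point): Centre of the upper face of the black pad at the lever's free end; pad 56 mm along the lever, 50 mm wide, 12 mm thick. Released, it is about 113 mm above the bench and slopes 0.25 rad (the free end is the higher). The pad lies 130 mm from the hinge. A yellow pin on its side points at the coloured post.
- deadman (a joint): Angle of the lever, rad: 0 released (up), growing as the pad is pressed down, 0.44 fully down; sprung back up when let go. The pin is at the green band's upper edge at 0.15 and at its lower edge, where the red starts, at 0.29; the middle of the green is 0.22, the pad then being about 28 mm lower than released. The spring needs about 3 N on the pad to start, about 7 N at 0.22 and 8 N at 0.29.
- glue: Bystander, not to be disturbed: white glue bottle, 56 mm across, 130 mm tall; loose on the bench.
- sanding_block: Bystander, not to be disturbed: cork sanding block 100 x 60 x 35 mm; loose on the bench.
- offcut: Bystander, not to be disturbed: wooden offcut 160 x 70 x 24 mm; loose on the bench.
- screws: Bystander, not to be disturbed: glass jar with yellow cap, 64 mm across, 80 mm tall; loose on the bench.
- screwdriver: Bystander, not to be disturbed: screwdriver lying flat; loose on the bench.
- tape: Bystander, not to be disturbed: yellow tape-measure case 65 x 35 x 60 mm; loose on the bench.
- mug: Bystander, not to be disturbed: blue mug, 76 mm across, 90 mm tall; loose on the bench.

How it is judged:
On the way, in this order (a step that is already met when the one before it is completed fails the run):
1. the speed grip's white line is level with the orange pointer (within 6 mm), the lever not yet pressed into the green (y of grip_top in the frame of pointer between -0.006 and 0.006 m and value of joint deadman below 0.1 rad), for 0.3 s.
2. the lever is held in the green by the robot, the speed still at the pointer (y of grip_top in the frame of pointer between -0.006 and 0.006 m and value of joint deadman between 0.15 and 0.29 rad and contact force between any of the fingers, the arm and deadman above 2 N), for 1 s.
At the end, for the whole second after the job is handed in: The grip's centre line is within 6 mm of the pointer along the track; the lever is kept steadily between 0.15 and 0.29 rad (pin in the green) by the robot itself pressing on it with more than 2 N, through the last second (all of step 2 and velocity of joint deadman between -0.1 and 0.1 rad/s); the arm keeps its last pose, push and grip.
It fails at once if the lever was pushed into the red (beyond 0.30 rad) (value of joint deadman above 0.3 rad).
It fails at once if a bystander was moved by more than 25 mm (distance of any of glue, sanding_block, offcut, screws, screwdriver, tape, mug from where it was at the start of the episode above 0.025 m).
It also fails if it takes over 54 s, if anything falls off the work surface, if the arm or the gripper's body presses on something with over 40 N, if the wrist force passes 120 N, or if a joint passes its speed limit or range.

## Robot

A 6-joint arm with a two-finger parallel gripper is mounted at the origin on the work surface. World frame = base frame: x ahead of the robot, y to its left, z up, the work surface at z = 0. Lengths are in m, angles in rad, forces in N, time in s.
With the tool pointing down it reaches from about 0.25 to 0.775 m from the base axis. Payload 8.9 kg.
Tool frame: the origin (TCP) lies between the finger pads; the fingertips stand 8 mm ahead of it and the grasp point (between the pads) lies 11 mm behind it; z points along the fingers, y is the line along which they close (so a half turn about z gives the same grasp; the last joint's range is limited). The gripper opens to 85 mm and grips with 20 to 120 N. Pads are 22 mm wide; open, the fingers measure 114 mm over their backs; the gripper's body (76 mm by 85 mm) begins 54 mm behind the grasp point. The pads swing forward as they close: fully open they stand 13 mm farther back than shut.
Start: joints at [-1.396, 0.291, -0.153, 1.127, 0, 1.431], TCP at [0.162, -0.499, 0.213] pointing down, gripper open.
Joint ranges: [-2.52, 2.52], [-0.91, 1.74], [-1.3, 1.37], [-1.96, 2.02], [-1.52, 1.47], [-3.14, 3.14]. Speed limits (rad/s): [2.22, 2.22, 2.79, 3.14, 3.14, 3.14].

## Interface

Orientations are given as a rotation vector (axis times angle).
In Python, from station import state, camera, camera_model, job_done, outline_of, landmark_of gives the robot as it stands.
- The arm moves only by the tool step_arm, never from a script. Its argument "plan" is a list of rows, each a list of 2 entries, a list of its own where there are three numbers: the shift along the tool's x, y, z in units of 25 mm (1.0 is 25 mm), then the turn, a rotation vector about the tool's x, y, z in units of 8 degrees (1.0 is 8 degrees). In form: [[[dx, dy, dz], [rx, ry, rz]], ...]. A call has 1 to 12 rows; each row is the pose to reach, as a shift and turn from the pose commanded when the call began, along the tool's axes at that moment; what a row does not reach only later rows make up. A row lasts 1/10 s, in which the tool goes at most 50 mm and 8.59 degrees, less where a joint would pass 70% of its speed; a pose out of reach is approached as far as the arm can. A call with a gripper value outside its range is refused whole. "jaw" is the closure, from -1 (fully open) to 1 (shut), so that 0 is half open, set as the call begins (left out, the last holds). The fingers move at their own pace and stop on an object; "force" is the grip in N (left out, the last holds). Time passes only in rows, so rows that repeat a pose let the fingers close. It gives the time, the measured TCP pose, the force, the opening and the grip force at its end, in the units of the state.
- state(): the state, without advancing time (a new reading comes with each control period).
- camera(name): name is "side" or "top"; returns (picture, depth): 420x560x3 uint8, red, green, blue; 420x560 float32, m along the optical axis (not along the pixel's ray), 0 where there is no reading.
- camera_model(name): a dict with "intrinsics" (3x3 intrinsics, pixels), "k1" (the pictures are not rectified: a ray, as slopes to the right and down, at radius r is drawn at 1 + k1 r^2 times it, then the intrinsics apply), "pose" (4x4, takes a point from camera to world coordinates). Camera axes: x right, y down, z forward; pixel columns grow to the right and rows downward; lengths in m; the calibration is good to about 2 mm. A picture is of the moment at which its call begins. camera_model takes no time and is no camera call.
- job_done(): hands the job in; it is judged then, once.
Trained networks look in the newest picture that a camera, given by its name, has taken for a name from the list of things; names that differ only in an ending like _2 or _b are one class to them, and where a whole thing is asked for, a point or a joint stands for the part that bears it (a point fixed in the world has none). Each returns a list of dicts, best first, with "confidence" (0 to 1); they miss things now and then, are a little off and sometimes report something else, mostly with a low value. They report only what shows in the picture. A call takes as long as a camera call.
- outline_of(camera, thing): "mask" (420x560 bool, what is visible of it) and "xy" ([column, row] in pixels, amid what is visible of it).
- landmark_of(camera, thing): "xy" ([column, row] in pixels: a listed point, or the origin of a listed thing).
The state is a dict: "time_s": time; "joints": joint angles; "dq": joint speeds; "joint_torque": joint torques, N m; "ee_pos": TCP position; "ee_rot": TCP orientation; "contact_force": force on the tool from outside, world axes, zero at the start; "torque": the same for the moment, N m; "grip_width": opening from 0.0 (shut) to 1.0 (fully open); "grasp_force": force on a finger pad.
Only numpy, scipy, OpenCV 4.12 (cv2) and the standard library are available. Lean on these libraries where they do the work, as an engineer would, in place of code of your own. Each camera call takes 0.05 s, during which the arm holds its last target. There are 200 camera calls.

## Working session

There is one attempt and no reset: what is moved stays moved. The work goes in short steps, Python scripts to look and compute and a tool call to move; the robot and the scene stay as the last step left them, time stands still between calls to the robot, and variables do not carry over. Pictures are saved under pics/ and viewed, at most 10 in all, crops included, and the job is handed in when it is done.

Besides the shell and the picture viewer there is one more tool, called after "Request:" by a JSON object that holds its "method" and its "body". step_arm: Moves the arm, as the interface text tells. Its arguments: {"type":"object","properties":{"plan":{"type":"array"},"jaw":{"type":"number"},"force":{"type":"number"}},"required":["plan"]}

```bash
mkdir -p pics
cat > h.py <<'E'
import numpy as np, cv2
from station import *
from scipy.spatial.transform import Rotation as R
def ray(cam,xy):
    m=camera_model(cam);K=np.array(m["intrinsics"]);P=np.array(m["pose"])
    d=np.array([(xy[0]-K[0,2])/K[0,0],(xy[1]-K[1,2])/K[1,1]]);u=d.copy()
    for _ in range(20): u=d/(1+m["k1"]*(u@u))
    return P[:3,3],P[:3,:3]@np.array([u[0],u[1],1]),P
def atz(cam,xy,z):
    o,d,_=ray(cam,xy); return o+d*(z-o[2])/d[2]
def atd(cam,xy,dep):
    o,d,_=ray(cam,xy); return o+d*dep
def proj(cam,p):
    m=camera_model(cam);K=np.array(m["intrinsics"]);P=np.array(m["pose"])
    q=P[:3,:3].T@(np.array(p)-P[:3,3]);u=q[:2]/q[2];u=u*(1+m["k1"]*(u@u))
    return K[:2,:2]@u+K[:2,2]
def save(cam,n):
    im,d=camera(cam);cv2.imwrite(f"pics/{n}.png",im[:,:,::-1]);return im,d
E
python3 - <<'E'
from h import *
np.set_printoptions(precision=4,suppress=True)
for c in("top","side"):
    im,d=save(c,c+"0");print(c,camera_model(c)["pose"])
    for t,z in(("grip_top",.1),("pad_top",.113),("pointer",.05),("console",0),("deadman_base",0)):
        for r in landmark_of(c,t)[:2]: 
            x=r["xy"];print(t,r["confidence"],x,atz(c,x,z),atd(c,x,d[int(x[1]),int(x[0])]))
s=state();print(s["ee_pos"],s["ee_rot"],s["contact_force"],s["time_s"])
a=cv2.imread("pics/top0.png");b=cv2.imread("pics/side0.png")
E
```

```text
top [[ 0.008  -0.9972  0.0744  0.4309]
 [-0.9999 -0.007   0.0136 -0.0024]
 [-0.013  -0.0745 -0.9971  1.246 ]
 [ 0.      0.      0.      1.    ]]
grip_top 0.4 [391.7, 203.6] [ 0.5417 -0.2652  0.1   ] [ 0.5419 -0.2656  0.0981]
pad_top 0.78 [223.8, 240.4] [0.4431 0.1673 0.113 ] [0.4432 0.1676 0.1114]
pad_top 0.57 [224.5, 219.1] [0.4976 0.1664 0.113 ] [0.5024 0.1786 0.0316]
pointer 0.71 [289.0, 138.3] [0.7241 0.0032 0.05  ] [0.7157 0.003  0.0843]
pointer 0.7 [145.3, 170.4] [0.6345 0.4002 0.05  ] [0.6419 0.4148 0.0066]
console 0.78 [370.1, 198.0] [ 0.5668 -0.2266  0.    ] [ 0.5602 -0.2157  0.0604]
deadman_base 0.82 [223.9, 220.3] [0.5009 0.1849 0.    ] [0.4953 0.1702 0.0983]
side [[-0.9806 -0.1363  0.1407  0.2904]
 [-0.1959  0.6936 -0.6933  1.0186]
 [-0.0031 -0.7074 -0.7068  1.1661]
 [ 0.      0.      0.      1.    ]]
grip_top 0.64 [270.5, 165.4] [ 0.5476 -0.2686  0.1   ] [ 0.5481 -0.2713  0.0978]
pad_top 0.81 [274.1, 260.5] [0.4491 0.1737 0.113 ] [0.449  0.1745 0.1139]
pointer 0.5 [250.6, 183.2] [ 0.6108 -0.2149  0.05  ] [ 0.6115 -0.2177  0.0475]
console 0.88 [266.7, 191.7] [ 0.5555 -0.235   0.    ] [ 0.5447 -0.1838  0.0476]
deadman_base 0.6 [258.4, 284.0] [0.496  0.1838 0.    ] [0.4925 0.1982 0.0201]
deadman_base 0.43 [199.5, 233.2] [0.7382 0.0149 0.    ] [0.7317 0.0294 0.0169]
[ 0.162  -0.4993  0.2129] [-3.103  -0.4908  0.    ] [-1.0325  0.3631  0.0406] 0.6
```

View pics/top0.png

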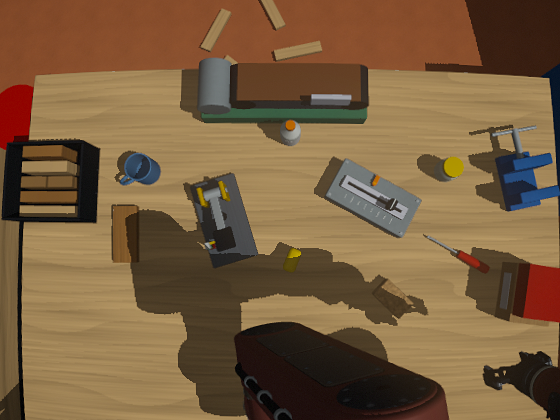

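View pics/side0.png

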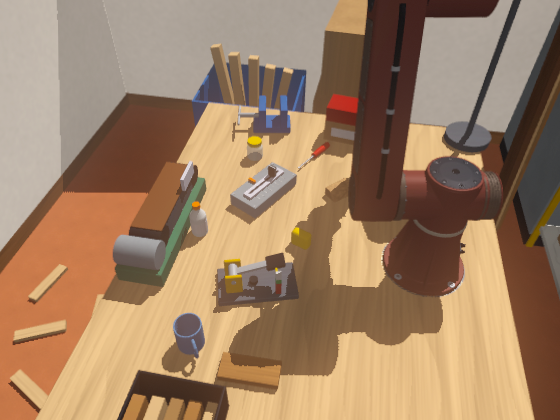

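The top view shows the console at about (373,198), with the grip near (390,203) and the orange pointer near (375,180). The lever stand is at (222,220) with its pad at (222,238). The tape measure at (292,258) stands between the lever and the robot. The side view agrees. Next I'll measure the yaw, pointer and pad more closely.

Run:
```python
from h import *
np.set_printoptions(precision=4,suppress=True)
for c in("top","side"):
    im,d=camera(c)
    hsv=cv2.cvtColor(im,cv2.COLOR_RGB2HSV)
    for t,z in(("console",.05),("deadman_base",.02),("grip_top",.1),("pad_top",.11),("pointer",.06),("tape",.06),("sanding_block",.035),("glue",.13)):
        r=outline_of(c,t)
        if not r: print(c,t,"none");continue
        m=r[0]["mask"];ys,xs=np.nonzero(m)
        pts=np.array([atd(c,(x,y),d[y,x]) for x,y in zip(xs,ys) if d[y,x]>0])
        q=pts[np.abs(pts[:,2]-z)<.012]
        if t in("console",):q=pts[(pts[:,2]>.04)&(pts[:,2]<.066)]
        if len(q)<5: print(c,t,len(q),r[0]["xy"],pts.mean(0));continue
        (cx,cy),(w,h),a=cv2.minAreaRect((q[:,:2]*1000).astype(np.float32))
        print(c,t,round(r[0]["confidence"],2),len(q),"px",r[0]["xy"],"c",cx,cy,"wh",w,h,"ang",a,"mean",q.mean(0),"zmax",pts[:,2].max())
    # orange pixels near console
    x0,y0,x1,y1=(320,150,430,240) if c=="top" else (225,155,305,220)
    sub=hsv[y0:y1,x0:x1]; o=(sub[...,0]>5)&(sub[...,0]<19)&(sub[...,1]>190)&(sub[...,2]>120)
    yy,xx=np.nonzero(o); P=np.array([atz(c,(x+x0,y+y0),.06) for x,y in zip(xx,yy)])
    if len(P): print("orange",len(P),np.median(xx)+x0,np.median(yy)+y0,np.median(P,0))
    cr=cv2.resize(im[y0:y1,x0:x1,::-1],None,fx=5,fy=5,interpolation=cv2.INTER_CUBIC)
    b0=(180,165,265,275) if c=="top" else (210,235,310,305)
    cr2=cv2.resize(im[b0[1]:b0[3],b0[0]:b0[2],::-1],None,fx=4,fy=4,interpolation=cv2.INTER_CUBIC)
    if c=="top": cr=cv2.resize(cr,None,fx=.8,fy=.8)
    H=max(cr.shape[0],cr2.shape[0]);pad=lambda a:cv2.copyMakeBorder(a,0,H-a.shape[0],0,0,cv2.BORDER_CONSTANT)
    cat=np.hstack([pad(cr),pad(cr2)]);print(cat.shape);s=min(1,800/cat.shape[1]);cv2.imwrite(f"pics/{c}1.png",cv2.resize(cat,None,fx=s,fy=s))
```

```text
Traceback (most recent call last):
  File "h.py", line 12, in atd
    o,d,_=ray(cam,xy); return o+d*dep
          ~~~^^^^^^^^
  File "h.py", line 5, in ray
    m=camera_model(cam);K=np.array(m["intrinsics"]);P=np.array(m["pose"])
ValueError: time passes only in moves, steps and waits
```

Too many camera_model calls; I'll cache it.

```bash
sed -i 's/camera_model(cam)/CM(cam)/; s/^from scipy/import functools\nCM=functools.lru_cache(None)(camera_model)\nfrom scipy/' h.py
cat > m.py <<'E'
from h import *
np.set_printoptions(precision=4,suppress=True)
for c in("top","side"):
    im,d=camera(c)
    hsv=cv2.cvtColor(im,cv2.COLOR_RGB2HSV)
    for t,z in(("console",.05),("deadman_base",.02),("grip_top",.1),("pad_top",.11),("pointer",.06),("tape",.06),("sanding_block",.035),("glue",.13)):
        r=outline_of(c,t)
        if not r: print(c,t,"none");continue
        m=r[0]["mask"];ys,xs=np.nonzero(m)
        pts=np.array([atd(c,(x,y),d[y,x]) for x,y in zip(xs,ys) if d[y,x]>0])
        q=pts[np.abs(pts[:,2]-z)<.012]
        if t in("console",):q=pts[(pts[:,2]>.04)&(pts[:,2]<.066)]
        if len(q)<5: print(c,t,len(q),r[0]["xy"],pts.mean(0));continue
        (cx,cy),(w,h),a=cv2.minAreaRect((q[:,:2]*1000).astype(np.float32))
        print(c,t,round(r[0]["confidence"],2),len(q),"px",r[0]["xy"],"c %.0f %.0f wh %.0f %.0f ang %.1f"%(cx,cy,w,h,a),"mean",q.mean(0),"zmax",pts[:,2].max())
    x0,y0,x1,y1=(320,150,430,240) if c=="top" else (225,155,305,220)
    sub=hsv[y0:y1,x0:x1]; o=(sub[...,0]>5)&(sub[...,0]<19)&(sub[...,1]>190)&(sub[...,2]>120)
    yy,xx=np.nonzero(o); P=np.array([atz(c,(x+x0,y+y0),.06) for x,y in zip(xx,yy)])
    if len(P): print("orange",len(P),np.median(xx)+x0,np.median(yy)+y0,np.median(P,0))
    cr=cv2.resize(im[y0:y1,x0:x1,::-1],None,fx=5,fy=5,interpolation=cv2.INTER_CUBIC)
    b0=(180,165,265,275) if c=="top" else (210,235,310,305)
    cr2=cv2.resize(im[b0[1]:b0[3],b0[0]:b0[2],::-1],None,fx=4,fy=4,interpolation=cv2.INTER_CUBIC)
    if c=="top": cr=cv2.resize(cr,None,fx=.8,fy=.8)
    H=max(cr.shape[0],cr2.shape[0]);pad=lambda a:cv2.copyMakeBorder(a,0,H-a.shape[0],0,0,cv2.BORDER_CONSTANT)
    cat=np.hstack([pad(cr),pad(cr2)]);print(cat.shape);s=min(1,800/cat.shape[1]);cv2.imwrite(f"pics/{c}1.png",cv2.resize(cat,None,fx=s,fy=s))
E
python3 m.py
```

```text
top console 0.73 3645 px [369.2, 197.4] c 563 -228 wh 241 122 ang 61.3 mean [ 0.5623 -0.2241  0.0521] zmax 0.10377932024794667
top deadman_base 0.95 2787 px [223.6, 221.7] c 502 186 wh 242 132 ang 17.5 mean [0.4949 0.1765 0.0198] zmax 0.12405416619121579
top grip_top none
top pad_top 0.89 499 px [216.8, 228.5] c 466 181 wh 97 61 ang 19.0 mean [0.4551 0.1711 0.1108] zmax 0.12405416619121579
top pointer 0.62 40 px [374.9, 179.1] c 611 -231 wh 12 25 ang 64.5 mean [ 0.6114 -0.2305  0.0602] zmax 0.06384635479096956
top tape 0.63 268 px [293.7, 260.2] c 393 -7 wh 32 63 ang 68.6 mean [ 0.3927 -0.007   0.0585] zmax 0.06440953486290435
top sanding_block 0.62 790 px [390.1, 295.6] c 289 -283 wh 101 63 ang 46.2 mean [ 0.29   -0.2815  0.0343] zmax 0.04128341168209282
top glue 0.77 88 px [289.7, 135.7] c 740 2 wh 26 23 ang 0.2 mean [0.7391 0.0009 0.1291] zmax 0.13440188155141986
orange 34 376.0 179.0 [ 0.6119 -0.2323  0.06  ]
(440, 780, 3)
side console 0.67 1360 px [265.0, 188.5] c 565 -223 wh 246 126 ang 62.5 mean [ 0.564  -0.2072  0.0493] zmax 0.1009770703943409
side deadman_base 0.92 2025 px [257.6, 281.4] c 501 189 wh 240 134 ang 17.0 mean [0.4907 0.2028 0.0175] zmax 0.12022924143229807
side grip_top 0 [338.7, 189.4] [ 0.297  -0.2646  0.0263]
side pad_top 0.84 297 px [264.0, 266.4] c 459 185 wh 88 52 ang 30.6 mean [0.4514 0.1772 0.1086] zmax 0.12022924143229807
side pointer none
side tape 0.91 141 px [298.7, 238.1] c 393 0 wh 33 60 ang 66.9 mean [0.394  0.0021 0.0553] zmax 0.0637034181993128
side sanding_block 0.68 277 px [338.1, 189.3] c 290 -277 wh 111 58 ang 52.1 mean [ 0.2944 -0.272   0.0312] zmax 0.039987328080951734
side glue 0.71 50 px [198.4, 221.5] c 741 5 wh 25 27 ang 31.6 mean [0.7398 0.0067 0.126 ] zmax 0.134302703061697
orange 13 251.0 179.0 [ 0.6104 -0.2253  0.06  ]
(325, 800, 3)
```

View pics/top1.png

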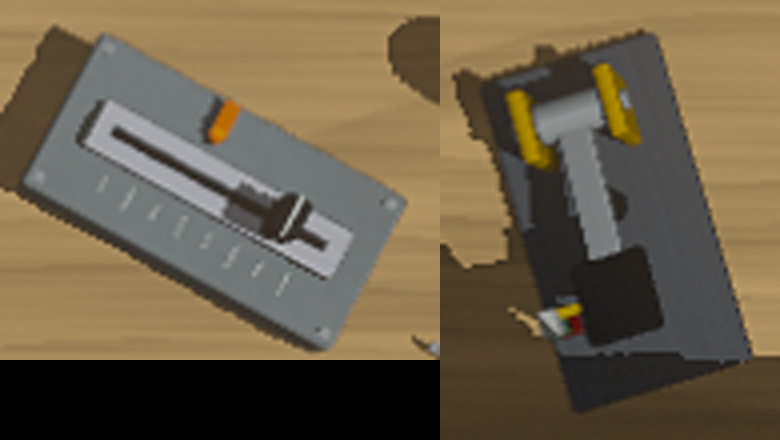

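View pics/side1.png

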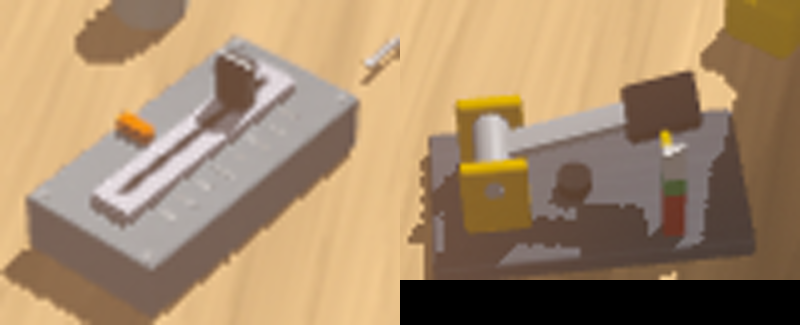

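The crops show the grip's white line at full-image pixel (392,204) and the orange pointer at (375,179). The pad is at about (222,239), with its pin at the white part of the post. Console: centre (0.563,-0.227), y axis at 61.5°. The grip needs to go about 64 mm along +y. Now I'll plan the approach, clasping the grip along the console's y.

```bash
cat > plan.py <<'E'
from h import *
import sys
np.set_printoptions(precision=3,suppress=True)
def go(pos,yang):
    "pos + world angle(deg) of tool y, tool down"
    s=state();p=np.array(s["ee_pos"]);Q=R.from_rotvec(s["ee_rot"])
    a=np.radians(yang);y=np.array([np.cos(a),np.sin(a),0]);z=np.array([0,0,-1.]);T=R.from_matrix(np.stack([np.cross(y,z),y,z],1))
    print("t",s["time_s"],"pos",p,"j6",s["joints"][5],"F",np.array(s["contact_force"]))
    print("shift",Q.inv().apply(np.array(pos)-p)/.025,"turn",np.degrees((Q.inv()*T).as_rotvec())/8)
if __name__=="__main__": go([float(v) for v in sys.argv[1:4]],float(sys.argv[4]))
E
python3 plan.py .5447 -.267 .2 61.5
```

```text
t 1.6 pos [ 0.162 -0.499  0.213] j6 1.431475136979456 F [ 0.578 -0.424  0.179]
shift [17.428 -4.117  0.516] turn [  0.    -0.   -16.69]
```

Request:
{"method": "step_arm", "body": {"plan": [[[17.4, -4.1, 0.5], [0, 0, -8]], [[17.4, -4.1, 0.5], [0, 0, -8]], [[17.4, -4.1, 0.5], [0, 0, -8]], [[17.4, -4.1, 0.5], [0, 0, -8]], [[17.4, -4.1, 0.5], [0, 0, -16.7]], [[17.4, -4.1, 0.5], [0, 0, -16.7]], [[17.4, -4.1, 0.5], [0, 0, -16.7]], [[17.4, -4.1, 0.5], [0, 0, -16.7]], [[17.4, -4.1, 0.5], [0, 0, -16.7]], [[17.4, -4.1, 0.5], [0, 0, -16.7]], [[17.4, -4.1, 0.5], [0, 0, -16.7]], [[17.4, -4.1, 0.5], [0, 0, -16.7]]], "jaw": -0.2}}

```text
time_s: 2.8
ee_pos: [0.5445, -0.2671, 0.2001]
ee_rot: [-1.534, -2.741, 0.0]
contact_force: [0.7, 0.6, -0.6]
grip_width: 0.598
grasp_force: 0.0
```

```bash
python3 plan.py .5447 -.267 .2 61.5
```

```text
t 2.8 pos [ 0.545 -0.267  0.2  ] j6 0.4441097860590108 F [ 0.735  0.606 -0.645]
shift [-0.001  0.006  0.003] turn [-0.001 -0.003 -3.746]
```

Request:
{"method": "step_arm", "body": {"plan": [[[0, 0, 0], [0, 0, -3.7]], [[0, 0, 0], [0, 0, -3.7]], [[0, 0, 0], [0, 0, -3.7]], [[0, 0, 0], [0, 0, -3.7]], [[0, 0, 0], [0, 0, -3.7]], [[0, 0, 1.6], [0, 0, -3.7]], [[0, 0, 3.2], [0, 0, -3.7]], [[0, 0, 4.4], [0, 0, -3.7]], [[0, 0, 4.8], [0, 0, -3.7]], [[0, 0, 4.8], [0, 0, -3.7]]]}}

```text
time_s: 3.8
ee_pos: [0.5435, -0.2671, 0.0795]
ee_rot: [-0.796, -3.037, -0.001]
contact_force: [-0.5, -0.0, 0.5]
grip_width: 0.602
grasp_force: 0.0
```

Run:
```python
from h import *
s=state();print(s["ee_pos"],s["ee_rot"],s["contact_force"])
a,_=camera("top");b,_=camera("side")
f=lambda i,x,y:cv2.resize(i[y:y+90,x:x+90,::-1],(400,400),interpolation=cv2.INTER_CUBIC)
cv2.imwrite("pics/g2.png",np.hstack([f(a,330,150),f(b,225,130)]))
```

```text
[ 0.5434649  -0.2671399   0.07945656] [-7.95693725e-01 -3.03685290e+00 -1.16783842e-03] [-0.45864889 -0.00409162  0.49955257]
```

View pics/g2.png

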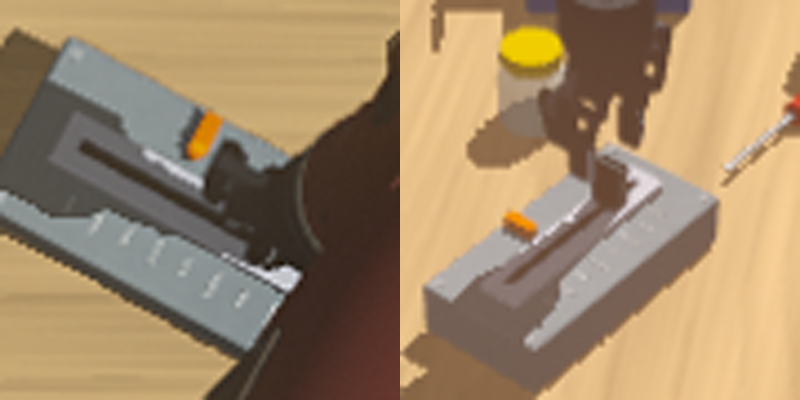

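In the side crop one finger stands on each side of the grip, at about (600,170). The jar is well behind it. Closing now.

Request:
{"method": "step_arm", "body": {"plan": [[[0, 0, 0], [0, 0, 0]], [[0, 0, 0], [0, 0, 0]], [[0, 0, 0], [0, 0, 0]], [[0, 0, 0], [0, 0, 0]], [[0, 0, 0], [0, 0, 0]], [[0, 0, 0], [0, 0, 0]], [[0, 0, 0], [0, 0, 0]], [[0, 0, 0], [0, 0, 0]]], "jaw": 1, "force": 25}}

```text
time_s: 4.7
ee_pos: [0.5453, -0.2683, 0.0822]
ee_rot: [0.794, 3.037, -0.001]
contact_force: [0.2, -0.6, 6.8]
grip_width: -0.001
grasp_force: 3.6
```

Run:
```python
from h import *
s=state();p=np.array(s["ee_pos"]);print(p,s["contact_force"],s["grip_width"]*85)
Y=R.from_rotvec(s["ee_rot"]).as_matrix()[:,1];print(Y)
for P in([.6114,-.2305],[.6115,-.2323],[.6104,-.2253]): print((np.array(P)-p[:2])@Y[:2])
```

```text
[ 0.54533577 -0.26828198  0.08216121] [ 0.17212302 -0.55417792  6.80331766] -0.08163867776461359
[ 4.89300798e-01  8.72115084e-01 -9.25640798e-05]
0.06527552080269759
0.06375464373061171
0.06932121844341059
```

The fingers shut completely, so the grip was not between them. Looking again.

Run:
```python
from h import *
a,_=camera("top");b,d=camera("side")
f=lambda i,x,y,w:cv2.resize(i[y:y+w,x:x+w,::-1],(400,400),interpolation=cv2.INTER_CUBIC)
cv2.imwrite("pics/g3.png",np.hstack([f(a,340,160,70),f(b,235,140,60)]))
for r in landmark_of("side","grip_top"): print(r["confidence"],r["xy"],atz("side",r["xy"],.1))
print(proj("side",[.5453,-.2683,.0742]),proj("side",[.545,-.268,.1]),proj("side",[.545,-.268,.06]))
```

```text
0.61 [270.1, 167.2] [ 0.54697621 -0.25832849  0.1       ]
[271.09683545 171.03630977] [271.15639363 165.59751426] [271.16406039 174.07510401]
```

View pics/g3.png

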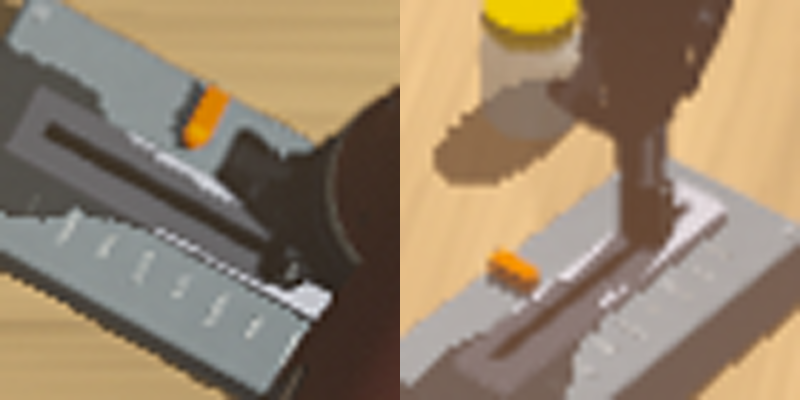

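```bash
cat > dd.py <<'E'
from h import *
def rows():
    b,d=camera("side");c=np.array([.563,-.227]);a=np.radians(61.5);Y=np.array([np.cos(a),np.sin(a)]);X=np.array([Y[1],-Y[0]])
    for y in range(158,178,2):
        L=[]
        for x in range(262,280,2):
            p=atd("side",(x,y),d[y,x]);L.append("%4d,%4d,%3d[%3d]"%((p[:2]-c)@X*1000,(p[:2]-c)@Y*1000,p[2]*1000,b[y,x].mean()))
        print(y," ".join(L))
rows()
s=state();print(s["ee_pos"],s["grip_width"],s["grasp_force"],s["contact_force"])
for k in(-.0257,.0257): print(proj("side",[.5435+k*.489,-.2671+k*.872,.08]))
E
python3 dd.py
```

```text
158   12,  -4,154[126]   -7,   6,171[ 78]   -8,  -2,166[ 76]   -6, -14,158[ 76]   -3, -29,147[ 75]   -9, -33,147[ 76]  -10, -42,143[ 84]   99,-191, -2[191]   96,-200, -6[194]
160  137,-147, -5[183]  127,-149,  0[183]   -7,  -3,156[120]   -6, -14,149[ 76]   -4, -28,139[ 76]  -11, -31,141[ 91]   -5, -49,127[ 95]   93,-183, -4[192]   85,-186, -2[192]
162  124,-133,  0[183]  119,-139, -1[180]  118,-150, -7[180]    7, -31,122[ 79]   -2, -30,128[ 76]   -7, -35,128[104]   -8, -46,121[ 96]   80,-166,  2[193]   81,-181, -7[191]
164  114,-121,  2[183]  111,-130, -1[178]  108,-138, -5[181]    8, -33,111[ 80]   -1, -31,118[ 77]   -4, -39,114[105]   -9, -44,114[118]   37,-114, 46[174]   71,-169, -5[189]
166  111,-117, -4[181]  106,-123, -4[178]   96,-124,  0[167]    9, -33,102[ 94]   -1, -31,108[ 77]   -6, -37,108[106]   -7, -46,102[106]   28,-102, 49[169]   22,-107, 48[168]
168  101,-105, -1[175]   57, -66, 46[171]   52, -72, 45[168]    6, -29, 96[ 86]    0, -33, 97[ 75]   -4, -39, 96[ 80]  -11, -41, 98[118]   15, -86, 55[185]    7, -89, 58[212]
170   54, -52, 47[173]   49, -57, 47[170]   46, -65, 43[170]    8, -31, 85[ 86]   -3, -29, 92[ 75]   -7, -36, 90[ 76]  -14, -38, 92[ 82]    4, -73, 60[175]    2, -82, 55[185]
172   43, -38, 52[170]   40, -47, 48[171]   37, -54, 45[171]    8, -32, 75[ 88]    0, -34, 78[ 75]   -7, -35, 81[ 76]  -14, -38, 83[ 83]    0, -68, 56[102]   -3, -75, 53[217]
174   42, -37, 43[172]   34, -40, 46[171] -833, 964,1166[176]    6, -29, 68[ 90]    1, -34, 68[ 75]   -6, -36, 71[ 76]  -11, -41, 70[ 83]  -12, -52, 63[191]  -12, -64, 56[219]
176   35, -29, 43[171]   28, -32, 45[188]   13, -26, 56[139]    9, -33, 54[121]   -3, -29, 64[ 77]  -10, -32, 66[ 77]  -11, -42, 60[ 92]  -14, -50, 56[217]  -18, -56, 55[127]
[ 0.54535876 -0.26825983  0.08217953] 0.0018834060352625563 3.6208147573051974 [0.57184613 0.75824188 6.60931804]
[276.04257483 166.66583422]
[266.91506717 173.54472139]
```

Request:
{"method": "step_arm", "body": {"plan": [[[0, 0, -1], [0, 0, 0]], [[0, 0, -3], [0, 0, 0]], [[0, 0, -5], [0, 0, 0]], [[0, 0, -7], [0, 0, 0]], [[0, 0, -7], [0, 0, 0]]]}}

```text
time_s: 5.4
ee_pos: [0.547, -0.2694, 0.2635]
ee_rot: [0.791, 3.028, -0.006]
contact_force: [1.2, -0.4, -1.0]
grip_width: 0.001
grasp_force: 0.0
```

```bash
python3 dd.py
python3 - <<'E'
from h import *
a,_=camera("top");b,d=camera("side")
f=lambda i,x,y,w:cv2.resize(i[y:y+w,x:x+w,::-1],(400,400),interpolation=cv2.INTER_CUBIC)
cv2.imwrite("pics/g4.png",np.hstack([f(a,340,160,70),f(b,235,120,80)]))
for r in landmark_of("side","grip_top"): print(r["confidence"],r["xy"],atz("side",r["xy"],.1))
E
```

```text
158  142,-154, -1[183]  140,-164, -6[186]  132,-166, -3[182]  123,-168,  0[183]  118,-175, -1[185]  110,-178,  0[191]  103,-183,  0[193]  104,-196, -8[195]   96,-199, -5[194]
160  135,-146, -3[184]  131,-153, -5[183]  121,-154, -1[181]  116,-160, -2[184]  111,-166, -3[186]  103,-170, -1[192]  103,-182, -9[195]   91,-180, -1[195]   88,-190, -6[193]
162  132,-141, -9[184]  122,-142, -4[180]  114,-146, -2[180]  107,-149,  0[185]  103,-157, -3[186]   59,-117, 43[183]   91,-168, -4[194]   88,-177, -8[195]   78,-177, -3[191]
164  117,-125, -1[184]  109,-127,  1[179]  106,-135, -2[181]  101,-143, -4[186]   55,-100, 46[165]   47,-102, 48[159]   44,-110, 45[166]   36,-112, 48[175]   73,-171, -7[190]
166  107,-112,  1[182]  104,-121, -2[179]   98,-126, -2[168]   53, -86, 45[125]    8, -43, 96[183]    2, -47, 97[130]   36,-101, 45[137]   28,-103, 47[170]   27,-114, 42[169]
168  100,-104,  0[176]   59, -68, 44[171]   50, -70, 48[169]    7, -30, 95[ 91]    2, -36, 95[ 82]   -4, -39, 96[ 87]  -13, -40,100[192]   14, -85, 57[185]    7, -89, 58[212]
170   53, -50, 49[174]   48, -56, 48[171]   42, -6
[... 220 characters left out ...]
81]  -11, -31, 86[ 81]  -14, -39, 82[ 87]   -1, -66, 58[106]   -3, -75, 53[217]
174   43, -38, 42[173]   36, -41, 44[173]   26, -42, 49[177]   11, -35, 62[ 94]   -1, -31, 71[ 81]  -10, -32, 76[ 81]  -12, -40, 71[ 87]   -9, -56, 59[192]  -14, -61, 59[219]
176   36, -31, 41[172]   26, -30, 47[189]   12, -25, 58[141]   11, -35, 52[123]   -1, -32, 61[ 82]   -7, -35, 62[ 83]  -13, -40, 62[ 96]  -16, -47, 59[217]  -14, -61, 49[129]
[ 0.54600215 -0.26874629  0.2598743 ] 9.647290197406073e-05 0.0 [ 0.67998785 -0.89112272 -1.31580275]
[276.04257483 166.66583422]
[266.91506717 173.54472139]
0.46 [269.8, 165.3] [ 0.55015274 -0.26872276  0.1       ]
0.35 [201.7, 233.2] [0.69308787 0.09960812 0.1       ]
```

View pics/g4.png

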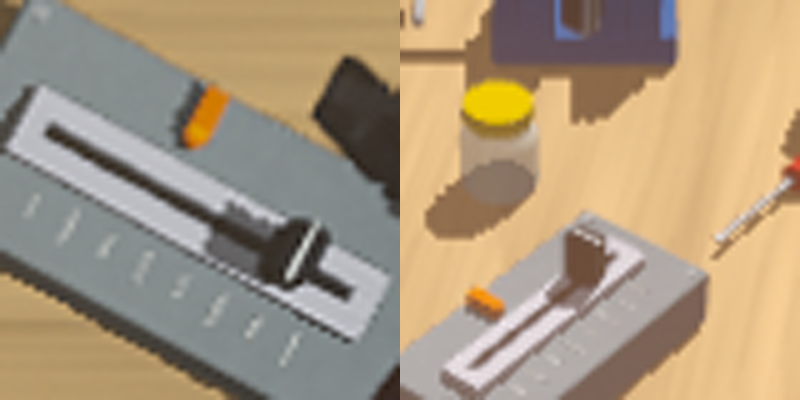

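The grip has not moved. Depth suggests the fingers shut on top of it, so the real tips sit higher than I assumed. I'll check where the tips actually are against the reported TCP.

Run:
```python
from h import *
np.set_printoptions(precision=3,suppress=True)
s=state();p=np.array(s["ee_pos"]);print(p,s["ee_rot"],s["joints"])
ims=[]
for c in("side","top"):
    im,d=camera(c);ims.append(cv2.resize(im[:,:,::-1],(400,300)))
    m=CM(c);K=np.array(m["intrinsics"]);P=np.array(m["pose"])
    v,u=np.mgrid[:420,:560];D=np.stack([(u-K[0,2])/K[0,0],(v-K[1,2])/K[1,1]],-1);q=D.copy()
    for _ in range(10):q=D/(1+m["k1"]*(q**2).sum(-1,keepdims=True))
    W=(np.concatenate([q,np.ones(q.shape[:2]+(1,))],-1)*d[...,None])@P[:3,:3].T+P[:3,3]
    k=(d>0)&(np.hypot(W[...,0]-p[0],W[...,1]-p[1])<.06)&(W[...,2]>.12)
    w=W[k];print(c,len(w),"proj tip",proj(c,p-[0,0,.008]))
    if len(w):
        o=w[np.argsort(w[:,2])];print(o[:12]); print(np.histogram(w[:,2],bins=np.arange(.12,.5,.02))[0])
cv2.imwrite("pics/full5.png",np.hstack(ims))
```

```text
[ 0.544 -0.267  0.255] [-0.794 -3.038 -0.001] [-0.577  0.434  0.167  1.305  0.    -0.066]
side 3267 proj tip [271.455 132.066]
[[ 0.54  -0.257  0.271]
 [ 0.55  -0.259  0.272]
 [ 0.544 -0.26   0.272]
 [ 0.537 -0.259  0.274]
 [ 0.546 -0.255  0.275]
 [ 0.534 -0.262  0.276]
 [ 0.553 -0.256  0.277]
 [ 0.537 -0.259  0.277]
 [ 0.539 -0.253  0.277]
 [ 0.55  -0.256  0.278]
 [ 0.54  -0.256  0.279]
 [ 0.557 -0.258  0.28 ]]
[  0   0   0   0   0   0   0  13  48  41 104 117 137  57 131 146 131 149]
top 7614 proj tip [407.071 196.651]
[[ 0.542 -0.26   0.272]
 [ 0.537 -0.258  0.28 ]
 [ 0.532 -0.265  0.281]
 [ 0.539 -0.258  0.282]
 [ 0.543 -0.256  0.282]
 [ 0.536 -0.259  0.286]
 [ 0.543 -0.257  0.286]
 [ 0.547 -0.254  0.288]
 [ 0.532 -0.265  0.288]
 [ 0.534 -0.263  0.289]
 [ 0.532 -0.267  0.289]
 [ 0.545 -0.254  0.289]]
[  0   0   0   0   0   0   0   1  21   8  50  50 111  34  86 117  77  66]
```

View pics/full5.png

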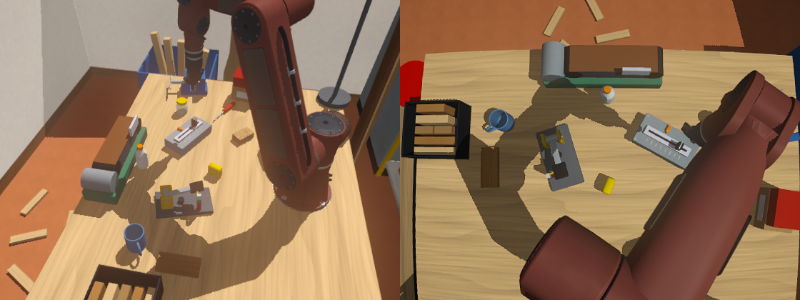

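The pictures show the closed fingertips at z≈0.271 while the reported TCP is 0.255. Resting on the 100 mm grip top at TCP z=0.082 gives the same answer: the tips stand about 18 mm behind the reported TCP, not 8 mm ahead. I'll work from that measured offset and clasp with TCP z≈0.053.

Request:
{"method": "step_arm", "body": {"plan": [[[0, 0, 0], [0, 0, 0]], [[0, 0, 0], [0, 0, 0]], [[0, 0, 0], [0, 0, 0]], [[0, 0, 0], [0, 0, 0]], [[0, 0, 1.8], [0, 0, 0]], [[0, 0, 3.6], [0, 0, 0]], [[0, 0, 5.4], [0, 0, 0]], [[0, 0, 6.6], [0, 0, 0]], [[0, 0, 7.4], [0, 0, 0]], [[0, 0, 8], [0, 0, 0]], [[0, 0, 8], [0, 0, 0]]], "jaw": -0.2}}

```text
time_s: 6.8
ee_pos: [0.5427, -0.2667, 0.0533]
ee_rot: [-0.793, -3.036, -0.002]
contact_force: [-0.0, -0.0, -0.1]
grip_width: 0.6
grasp_force: 0.0
```

Request:
{"method": "step_arm", "body": {"plan": [[[0, 0, 0], [0, 0, 0]], [[0, 0, 0], [0, 0, 0]], [[0, 0, 0], [0, 0, 0]], [[0, 0, 0], [0, 0, 0]], [[0, 0, 0], [0, 0, 0]], [[0, 0, 0], [0, 0, 0]], [[0, 0, 0], [0, 0, 0]], [[0, 0, 0], [0, 0, 0]]], "jaw": 1, "force": 25}}

```text
time_s: 7.6
ee_pos: [0.5449, -0.2681, 0.0567]
ee_rot: [0.793, 3.038, -0.001]
contact_force: [-0.7, -0.8, 7.4]
grip_width: 0.227
grasp_force: 28.1
```

Run:
```python
from h import *
s=state();p=np.array(s["ee_pos"]);print(p,s["contact_force"],s["grip_width"]*85,s["grasp_force"])
Y=R.from_rotvec(s["ee_rot"]).as_matrix()[:,1];print(Y)
for P in([.6114,-.2305],[.6115,-.2323],[.6104,-.2253]): print((np.array(P)-p[:2])@Y[:2])
```

```text
[ 0.54491297 -0.26811676  0.05665157] [-0.69460265 -0.83433846  7.42268225] 19.30296767270594 28.05165410041809
[ 4.89064578e-01  8.72247549e-01 -2.24727360e-04]
0.06532758141158679
0.06380644228035834
0.06937420409044681
```

Clasped: 19 mm between the pads. Now slide 65 mm along tool y.

Request:
{"method": "step_arm", "body": {"plan": [[[0, 0.4, -0.1], [0, 0, 0]], [[0, 0.8, -0.1], [0, 0, 0]], [[0, 1.2, -0.1], [0, 0, 0]], [[0, 1.6, -0.1], [0, 0, 0]], [[0, 2.0, -0.1], [0, 0, 0]], [[0, 2.4, -0.1], [0, 0, 0]], [[0, 2.6, -0.1], [0, 0, 0]], [[0, 2.6, -0.1], [0, 0, 0]], [[0, 2.6, -0.1], [0, 0, 0]]]}}

```text
time_s: 8.5
ee_pos: [0.576, -0.2097, 0.057]
ee_rot: [-0.793, -3.039, -0.003]
contact_force: [5.4, -1.0, -17.6]
grip_width: 0.227
grasp_force: 26.9
```

Request:
{"method": "step_arm", "body": {"plan": [[[0, 0, 0], [0, 0, 0]], [[0, 0, 0], [0, 0, 0]], [[0, 0, 0], [0, 0, 0]], [[0, 0, 0], [0, 0, 0]], [[0, 0, 0], [0, 0, 0]], [[0, 0, -2], [0, 0, 0]], [[0, 0, -4], [0, 0, 0]], [[0, 0, -6], [0, 0, 0]], [[0, 0, -8], [0, 0, 0]], [[0, 0, -8], [0, 0, 0]]], "jaw": -0.2}}

```text
time_s: 9.5
ee_pos: [0.5788, -0.2123, 0.2656]
ee_rot: [0.791, 3.029, -0.004]
contact_force: [0.3, 0.4, -0.2]
grip_width: 0.598
grasp_force: 0.0
```

Run:
```python
from h import *
np.set_printoptions(precision=4,suppress=True)
c=np.array([.563,-.227]);a=np.radians(61.4);Y=np.array([np.cos(a),np.sin(a)]);X=np.array([Y[1],-Y[0]])
f=lambda p:np.array([(p[:2]-c)@X,(p[:2]-c)@Y])
s=state();print(s["time_s"],s["ee_pos"],f(s["ee_pos"]))
fr=[]
for cam,(x0,y0,x1,y1) in(("top",(330,150,420,240)),("side",(225,145,295,215))):
    im,d=camera(cam)
    for t,z in(("grip_top",.1),("pointer",.05)):
        for r in landmark_of(cam,t)[:1]: print(cam,t,r["confidence"],r["xy"],f(atz(cam,r["xy"],z)))
    sub=im[y0:y1,x0:x1];hsv=cv2.cvtColor(sub,cv2.COLOR_RGB2HSV)
    o=(hsv[...,0]>5)&(hsv[...,0]<19)&(hsv[...,1]>190)&(hsv[...,2]>120);v,u=np.nonzero(o)
    print(cam,"orange",len(u),f(np.mean([atz(cam,(i+x0,j+y0),.06) for i,j in zip(u,v)],0)))
    fr.append(cv2.resize(sub[:,:,::-1],(400,400),interpolation=cv2.INTER_CUBIC))
cv2.imwrite("pics/g6.png",np.hstack(fr))
```

```text
9.5 [ 0.5788 -0.2123  0.2656] [0.0068 0.0205]
top grip_top 0.64 [369.0, 191.2] [-0.0008  0.0236]
top pointer 0.63 [374.9, 183.6] [0.0351 0.0145]
top orange 33 [0.0447 0.019 ]
side grip_top 0.59 [201.2, 230.2] [-0.0317  0.3411]
side pointer 0.57 [252.5, 184.8] [0.0251 0.0357]
side orange 13 [0.0399 0.0241]
```

View pics/g6.png

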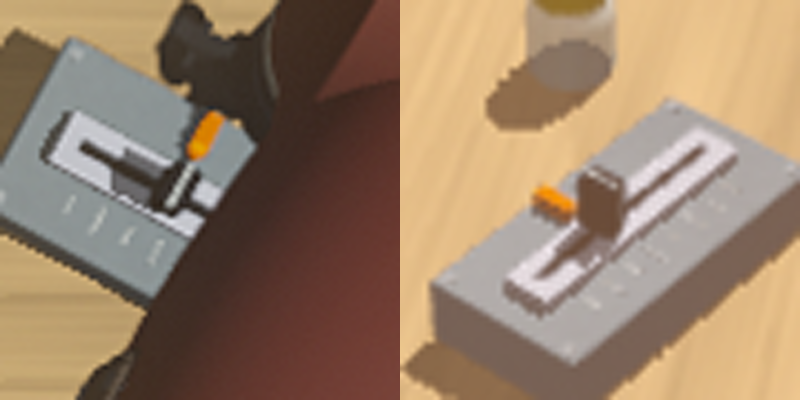

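The top crop shows the white line at about (181,183) and the pointer at (207,136), and they look nearly level. I'll measure the line itself.

Run:
```python
from h import *
np.set_printoptions(precision=4,suppress=True)
c=np.array([.563,-.227]);a=np.radians(61.4);Y=np.array([np.cos(a),np.sin(a)]);X=np.array([Y[1],-Y[0]])
f=lambda p:np.array([(p[:2]-c)@X,(p[:2]-c)@Y])
w=lambda x,y,z:np.array([*(c+X*x+Y*y),z])
im,d=camera("top");h=cv2.cvtColor(im,cv2.COLOR_RGB2HSV)
# profiles along y at several x on grip top plane z=.1, and pointer plane z=.06
def prof(x0s,z,val,ys):
    return np.mean([[val(cv2.getRectSubPix(V,(1,1),tuple(map(float,proj("top",w(x,y,z)))))[0,0]) for y in ys] for x in x0s],0)
ys=np.arange(-.005,.045,.002)
V=im[...,2].astype(np.float32)  # blue: white line high, orange low
print("y   ",(ys*1000).round().astype(int))
print("grip",prof([-.009,-.006,-.003,0,.003,.006,.009],.1,float,ys).astype(int))
V=(im[...,0].astype(np.float32)-im[...,2])
print("ptr ",prof([.036,.04,.044,.048,.052],.06,float,ys).astype(int))
```

```text
y    [-5 -3 -1  1  3  5  7  9 11 13 15 17 19 21 23 25 27 29 31 33 35 37 39 41
 43]
grip [ 35  41  79 125 151 153 151 151 131  77  47  65 132 165 131  62  44  42
  53  76  99 108 107 105 106]
ptr  [ -4  -5  -7  -9  -9 -10 -12  -4  36 126 191 200 203 189 135  44   6   4
   4   1  -1  -2  -3  -5  -7]
```

The line reads +21 mm and the pointer +18 mm, so the offset is 3 mm. I'll trim it by re-clasping 3 mm back.

Request:
{"method": "step_arm", "body": {"plan": [[[0, -0.12, 2], [0, 0, 0]], [[0, -0.12, 4], [0, 0, 0]], [[0, -0.12, 6], [0, 0, 0]], [[0, -0.12, 7], [0, 0, 0]], [[0, -0.12, 7.9], [0, 0, 0]], [[0, -0.12, 7.9], [0, 0, 0]]]}}

```text
time_s: 10.45
ee_pos: [0.5716, -0.2121, 0.0565]
ee_rot: [-0.793, -3.033, -0.002]
contact_force: [-0.3, -0.1, 0.2]
grip_width: 0.601
grasp_force: 0.0
```

Request:
{"method": "step_arm", "body": {"plan": [[[0, 0, 0], [0, 0, 0]], [[0, 0, 0], [0, 0, 0]], [[0, 0, 0], [0, 0, 0]], [[0, 0, 0], [0, 0, 0]], [[0, 0, 0], [0, 0, 0]], [[0, 0, 0], [0, 0, 0]], [[0, 0, 0], [0, 0, 0]]], "jaw": 1}}

```text
time_s: 11.15
ee_pos: [0.5754, -0.2137, 0.0618]
ee_rot: [0.793, 3.038, -0.0]
contact_force: [-1.0, 1.6, 6.8]
grip_width: 0.221
grasp_force: 27.9
```

Request:
{"method": "step_arm", "body": {"plan": [[[0, 0, 0], [0, 0, 0]], [[0, 0, 0], [0, 0, 0]], [[0, 0, 0], [0, 0, 0]], [[0, 0, 0], [0, 0, 0]], [[0, 0, 0], [0, 0, 0]], [[0, 0, -2], [0, 0, 0]], [[0, 0, -4], [0, 0, 0]], [[0, 0, -6], [0, 0, 0]], [[0, 0, -6], [0, 0, 0]], [[0, 0, -6], [0, 0, 0]]], "jaw": -0.2}}

```text
time_s: 12.15
ee_pos: [0.5752, -0.2139, 0.2116]
ee_rot: [0.794, 3.037, -0.001]
contact_force: [-0.1, 0.6, -1.0]
grip_width: 0.6
grasp_force: 0.0
```

```bash
python3 plan.py .448 .171 .21 17.4
python3 - <<'E'
from h import *
c=np.array([.563,-.227]);a=np.radians(61.4);Y=np.array([np.cos(a),np.sin(a)]);X=np.array([Y[1],-Y[0]])
w=lambda x,y,z:np.array([*(c+X*x+Y*y),z])
im,d=camera("top")
ys=np.arange(7,37,2)/1000
def prof(V,xs,z): return np.mean([[cv2.getRectSubPix(V,(1,1),tuple(map(float,proj("top",w(x,y,z)))))[0,0] for y in ys] for x in xs],0).astype(int)
print((ys*1000).round());print(prof(im[...,2].astype(np.float32),[-.009,-.006,-.003,0,.003,.006,.009],.1))
print(prof(im[...,0].astype(np.float32)-im[...,2],[.036,.04,.044,.048,.052],.06))
E
```

```text
t 12.15 pos [ 0.575 -0.214  0.212] j6 0.036123608539726786 F [-0.097  0.628 -1.042]
shift [11.969 10.938  0.035] turn [0.007 0.017 5.414]
[ 7.  9. 11. 13. 15. 17. 19. 21. 23. 25. 27. 29. 31. 33. 35.]
[125  76  45  63 126 168 139  69  43  42  50  73  95 105 106]
[ 3  6 24 60 81 87 91 81 64 28 13 12 13 13 12]
```

Aligned: line at 17.2 mm, pointer at 17.5 mm. Next, move above the lever pad with the jaws shut.

Request:
{"method": "step_arm", "body": {"plan": [[[1.5, 1.4, 0], [0, 0, 1]], [[3, 2.8, 0], [0, 0, 2]], [[4.5, 4.1, 0], [0, 0, 3]], [[6, 5.5, 0], [0, 0, 4]], [[7.5, 6.9, 0], [0, 0, 5.4]], [[9, 8.2, 0], [0, 0, 5.4]], [[10.5, 9.6, 0], [0, 0, 5.4]], [[12, 10.9, 0], [0, 0, 5.4]], [[12, 10.9, 0], [0, 0, 5.4]], [[12, 10.9, 0], [0, 0, 5.4]], [[12, 10.9, 0], [0, 0, 5.4]]], "jaw": 1}}

```text
time_s: 13.3
ee_pos: [0.4459, 0.1702, 0.2095]
ee_rot: [-1.857, -2.533, 0.002]
contact_force: [-0.0, 0.1, 0.8]
grip_width: 0.003
grasp_force: 0.0
```

```bash
python3 plan.py .448 .171 .1 17.4
```

```text
t 13.3 pos [0.446 0.17  0.209] j6 1.4766623344330003 F [-0.015  0.084  0.834]
shift [0.008 0.095 4.379] turn [-0.012  0.002  0.015]
```

Request:
{"method": "step_arm", "body": {"plan": [[[0, 0.1, 1.4], [0, 0, 0]], [[0, 0.1, 2.6], [0, 0, 0]], [[0, 0.1, 3.6], [0, 0, 0]], [[0, 0.1, 4.2], [0, 0, 0]], [[0, 0.1, 4.4], [0, 0, 0]], [[0, 0.1, 4.6], [0, 0, 0]], [[0, 0.1, 4.8], [0, 0, 0]], [[0, 0.1, 4.8], [0, 0, 0]], [[0, 0.1, 4.8], [0, 0, 0]]]}}

```text
time_s: 14.2
ee_pos: [0.4494, 0.1714, 0.0911]
ee_rot: [1.857, 2.532, 0.001]
contact_force: [0.2, -3.4, 3.5]
grip_width: -0.0
grasp_force: 1.8
```

Request:
{"method": "step_arm", "body": {"plan": [[[0, 0, 0.1], [0, 0, 0]], [[0, 0, 0.2], [0, 0, 0]], [[0, 0, 0.3], [0, 0, 0]], [[0, 0, 0.3], [0, 0, 0]], [[0, 0, 0.3], [0, 0, 0]]]}}

```text
time_s: 14.7
ee_pos: [0.4483, 0.1717, 0.0828]
ee_rot: [-1.857, -2.534, 0.0]
contact_force: [-1.7, -2.0, 5.6]
grip_width: -0.004
grasp_force: 2.4
```

Contact came where the corrected offset predicted. Pressing another 13 mm, then checking the pin.

Request:
{"method": "step_arm", "body": {"plan": [[[0, 0, 0.1], [0, 0, 0]], [[0, 0, 0.2], [0, 0, 0]], [[0, 0, 0.3], [0, 0, 0]], [[0, 0, 0.4], [0, 0, 0]], [[0, 0, 0.5], [0, 0, 0]], [[0, 0, 0.5], [0, 0, 0]], [[0, 0, 0.5], [0, 0, 0]], [[0, 0, 0.5], [0, 0, 0]]]}}

```text
time_s: 15.5
ee_pos: [0.4475, 0.1716, 0.0702]
ee_rot: [-1.856, -2.533, 0.002]
contact_force: [-4.2, -2.4, 6.4]
grip_width: 0.001
grasp_force: 3.3
```

Run:
```python
from h import *
fr=[]
for c,(x,y,w) in(("side",(225,225,80)),("top",(330,150,90))):
    im,d=camera(c);fr.append(cv2.resize(im[y:y+w,x:x+w,::-1],(400,400),interpolation=cv2.INTER_CUBIC))
cv2.imwrite("pics/l7.png",np.hstack(fr))
s=state();print(s["ee_pos"],s["contact_force"])
```

```text
[0.44745892 0.17160501 0.0702414 ] [-4.48273444 -2.60796485  6.03064436]
```

View pics/l7.png

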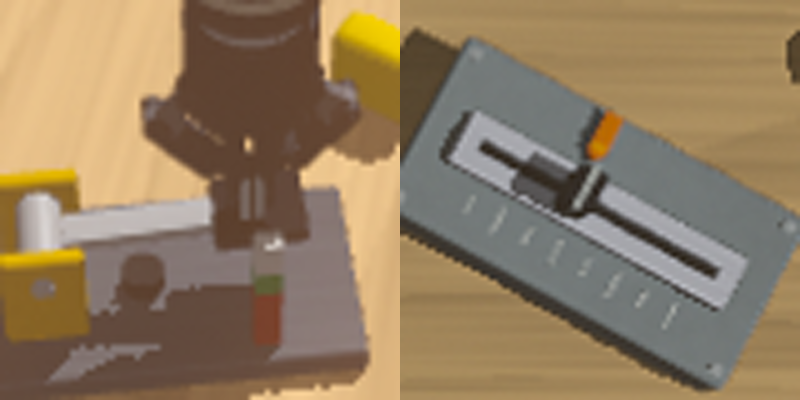

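In the left crop the pad is nearly level and the pin is hidden behind the post at about (265,245). The right crop shows the white line level with the pointer. I'll get the angle from the slope of the lever bar in depth.

Run:
```python
from h import *
b=np.array([.5015,.1875]);a=np.radians(17.4);X=np.array([np.cos(a),np.sin(a)]);Y=np.array([-X[1],X[0]])
Q=[]
for _ in range(6):
    im,d=camera("side")
    for v in range(255,280):
        for u in range(236,268):
            if d[v,u]<=0: continue
            p=atd("side",(u,v),d[v,u]);q=p[:2]-b
            if -.02<q@X<.045 and abs(q@Y)<.012 and .05<p[2]<.11: Q.append([q@X,q@Y,p[2]])
Q=np.array(Q);k=np.ones(len(Q),bool)
for _ in range(5):
    A=np.c_[Q[:,0],np.ones(len(Q))];c=np.linalg.lstsq(A[k],Q[k,2],rcond=None)[0];r=Q[:,2]-A@c;k=np.abs(r)<2*r[k].std()
print(len(Q),k.sum(),c,r[k].std(),"angle",.25+np.arctan(c[0]))
s=state();print(s["time_s"],s["ee_pos"],s["contact_force"],s["dq"])
```

```text
936 752 [-0.06090545  0.08111592] 0.0018522799104810361 angle 0.18916968821579896
15.9 [0.44748098 0.17163706 0.0702503 ] [-4.23185691 -2.15054887  6.79567555] [-2.51137731e-04  3.85691603e-04  1.46051321e-03 -1.85630499e-04
 -7.41521610e-04 -1.18037104e-05]
```

Slope gives 0.19 rad and tip height gives 0.195. A further 3 mm brings it to about mid-green, then hold.

Request:
{"method": "step_arm", "body": {"plan": [[[0, 0, 0.06], [0, 0, 0]], [[0, 0, 0.12], [0, 0, 0]], [[0, 0, 0.12], [0, 0, 0]], [[0, 0, 0.12], [0, 0, 0]], [[0, 0, 0.12], [0, 0, 0]], [[0, 0, 0.12], [0, 0, 0]], [[0, 0, 0.12], [0, 0, 0]], [[0, 0, 0.12], [0, 0, 0]], [[0, 0, 0.12], [0, 0, 0]], [[0, 0, 0.12], [0, 0, 0]], [[0, 0, 0.12], [0, 0, 0]], [[0, 0, 0.12], [0, 0, 0]]]}}

```text
time_s: 17.1
ee_pos: [0.4476, 0.1717, 0.0673]
ee_rot: [-1.856, -2.533, 0.002]
contact_force: [-4.2, -1.9, 7.2]
grip_width: -0.002
grasp_force: 3.5
```

Request:
{"method": "step_arm", "body": {"plan": [[[0, 0, 0], [0, 0, 0]], [[0, 0, 0], [0, 0, 0]], [[0, 0, 0], [0, 0, 0]], [[0, 0, 0], [0, 0, 0]], [[0, 0, 0], [0, 0, 0]], [[0, 0, 0], [0, 0, 0]]]}}

```text
time_s: 17.7
ee_pos: [0.4476, 0.1717, 0.0673]
ee_rot: [-1.856, -2.533, 0.002]
contact_force: [-3.6, -1.4, 7.8]
grip_width: -0.0
grasp_force: 3.5
```

```bash
python3 -c "
from station import *
s=state();print(s['time_s'],s['ee_pos'],s['contact_force']);print(job_done())"
```

```text
17.7 [0.44755385 0.17166365 0.06730171] [-3.59490315 -1.42276487  7.82668833]
the job is handed in; nothing more can be done
None
```

Job handed in at 17.7 s, verdict not shown: grip line within about 1 mm of the pointer, lever held at an estimated 0.21 rad (mid-green; pin hidden behind the post in the last picture) with about 7 N; my first clasp shut on the grip's top because the fingertips sit about 18 mm behind the reported TCP, not 8 mm ahead, so I used that measured offset from then on.

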